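# Zero a coffee grinder and set it four clicks coarse

## Robot

A 6-joint arm with a two-finger parallel gripper is mounted at the origin on a cart in front of the work surface, level with it; the furniture and walls round the work are solid. World frame = base frame: x ahead of the robot, y to its left, z up, the work surface at z = 0. Lengths are in m, angles in rad, forces in N, time in s.
With the tool pointing down it reaches from about 0.425 to 0.925 m from the base axis. Payload 12.5 kg.
Tool frame: the origin (TCP) lies on the centre line of the jaws, within the pads' length; the fingertips stand 11 mm ahead of it and the grasp point (between the pads) lies 8 mm behind it; z points along the fingers, y is the line along which they close (so a half turn about z gives the same grasp; the last joint's range is limited). The gripper opens to 85 mm and grips with 20 to 120 N. Pads are 22 mm wide; open, the fingers measure 114 mm over their backs; the gripper's body (76 mm by 85 mm) begins 54 mm behind the grasp point. The pads swing forward as they close: fully open they stand 13 mm farther back than shut.
Start: joints at [1.057, 0.491, 1.559, -0, 1.092, -0.106], TCP at [0.248, 0.574, 0.242] pointing down, gripper open.
Joint ranges: [-3.1, 3.1], [-0.84, 2.19], [0.05, 2.79], [-1.13, 4.28], [0.06, 2.93], [-2.69, 2.69]. Speed limits (rad/s): [2.22, 2.22, 2.79, 3.14, 3.14, 3.14].

## Interface

Orientations are given as a 3x3 rotation matrix whose columns are the frame's x, y, z axes.
In Python, from plant import * gives the robot as it stands. Calls block until the motion is done:
- move_ptp(position, orientation): joint-space move of the TCP to a pose.
- line_to(position, max_speed=0.15, frame=None): straight line of the TCP; frame=None keeps the orientation; max_speed is the mean speed in m/s.
- set_joints(angles): joint-space move.
- set_gripper(opening): finger opening in m; the grip force is fixed at half the most; returns when the fingers have stopped.
- pause(seconds).
- inverse_kinematics(position, orientation): joint angles nearest the present ones, or None.
- read_state(): the state.
- read_camera(name): name is "scene" or "top" or "wrist"; returns (picture, depth): 400x640x3 uint8, red, green, blue; 400x640 float32, m along the optical axis (not along the pixel's ray), 0 where there is no reading.
- camera_info(name): a dict with "fx", "fy", "cx", "cy" (pixels), "extrinsics" (4x4, takes a point from camera to world coordinates). Camera axes: x right, y up, looking along -z (the intrinsics and any distortion apply to the point x, -y, -z); pixel columns grow to the right and rows downward; lengths in m; the calibration is good to about 2 mm. A picture is of the moment at which its call begins: read the wrist's pose just before it. camera_info takes no time and is no camera call; for the wrist camera it gives the pose at the moment of the call.
A pose or a line that the arm cannot do raises IKError and nothing moves.
- hand_in(): hands the job in; it is judged then, once.
The state is a dict: "clock": time; "q": joint angles; "joint_vel": joint speeds; "tau": joint torques, N m; "ee_pos": TCP position; "orientation": TCP orientation; "force": force on the tool from outside, world axes, zero at the start; "torque": the same for the moment, N m; "width": finger opening in m; "grip_force": force on a finger pad.
Only numpy, scipy, OpenCV 4.12 (cv2) and the standard library are available. Lean on these libraries where they do the work, as an engineer would, in place of code of your own. Each camera call takes 0.05 s, during which the arm holds its last target. There are 200 camera calls.

## Task

Reset the grind of the coffee grinder: turn the adjustment ring on its top clockwise (seen from above) until you feel the burrs touch and it will go no farther, then turn it back anticlockwise by exactly four clicks. Let go of the ring, and leave the glass in the grinder and the things around it where they are.

Things in the scene. Friction and masses are not known exactly. Their poses are not given: they have to be found in the camera images.
- ring_grip (a point): Adjustment ring at the very top of the coffee grinder: an upright, finely ribbed bare-metal cylinder, 58 mm across, 29 mm high (z = 0.179 to 0.208), black disc in its top. It only turns, it neither rises nor falls. The point lies on its axis, 12 mm below its top; its z axis (up) is the axis of turning; its x axis turns with the ring, along the raised pointer bar on its top.
- ring: The same ring; origin on its axis at its underside, axes as above. Clockwise from above is finer, until the burrs touch: a hard stop, good for over 2 N m. Anticlockwise is coarser, to a hard stop 220 degrees from the touch. The start is 70 to 150 degrees anticlockwise of the touch. Where they touch differs each time and cannot be seen or read from the pose; it must be felt.
- ring_pointer (a point): Outer end of the pointer bar (26 x 3.5 mm, 2 mm proud) on the ring's top, 28 mm from its axis, z = 0.209. The ring clicks every 20 degrees (18 to a full turn), the touch itself being a click position: four clicks are 80 degrees. About 0.15 N m turns it over a click; let go, it settles in the nearest click. The white ticks below it are even all round and mark no zero.
- grinder_base (a point): Coffee grinder, a grey upright housing that cannot be shifted: foot plate 190 x 120 mm, body 104 mm wide, flat top at z = 0.155; on that a dark round collar 92 mm across up to z = 0.168, a neck 48 mm across, then the ring. The point lies on the worktop below the ring's axis; its x axis points to the back, away from the spout and cup bay in front; z up.
- glass_mid (a point): Small clear glass, 63 mm across, 88 mm high, upright in the grinder's bay below the spout; the point is its centre, half-way up. To be left alone.
- cup_mid (a point): Small white coffee cup with a handle, 61 x 86 mm, 51 mm high, on the worktop; the point is its centre, half-way up. To be left alone.
- tub_mid (a point): Small food tub with a flat lid, 72 mm across, 71 mm high, on the worktop; the point is its centre, half-way up. To be left alone.
- small_jar_mid (a point): Low round jar, 63 mm across, 34 mm high, on the worktop; the point is its centre, half-way up. To be left alone.

How it is judged:
On the way:
1. the ring is turned clockwise until the burrs touch (to within 7 degrees, a third of a click) (value of joint ring below 0.125 rad), for 0.2 s.
At the end, for the whole second after the job is handed in: The ring rests, released, in the fourth click anticlockwise of the touch (80 degrees, to within 8 degrees); the glass, cup, tub and jar stand upright within 30 mm of where they were (value of joint ring between 1.256 and 1.536 rad and angular speed of ring below 0.05 rad/s and distance of each of glass_mid, cup_mid, tub_mid, small_jar_mid from where it was at the start of the episode below 0.03 m and angle between each of glass_mid, cup_mid, tub_mid, small_jar_mid's own z axis and vertical below 0.2 rad).
It fails at once if the glass is shifted by more than 30 mm (distance of glass_mid from where it was at the start of the episode above 0.03 m).
It fails at once if the cup is shifted by more than 30 mm (distance of cup_mid from where it was at the start of the episode above 0.03 m).
It fails at once if the tub is shifted by more than 30 mm (distance of tub_mid from where it was at the start of the episode above 0.03 m).
It fails at once if the small jar is shifted by more than 30 mm (distance of small_jar_mid from where it was at the start of the episode above 0.03 m).
It also fails if it takes over 61 s, if anything falls off the work surface, if the arm or the gripper's body presses on something with over 40 N, if the wrist force passes 120 N, or if a joint passes its speed limit or range.

## Working session

There is one attempt and no reset: what is moved stays moved. The work goes in short steps, each a Python script; the robot and the scene stay as the last script left them, time stands still between calls to the robot, and variables do not carry over. Pictures are saved under pics/ and viewed, at most 10 in all, crops included, and the job is handed in when it is done.

```bash
mkdir -p pics; ls; python3 - <<'E'
from plant import *
import cv2,numpy as np
ims=[]
for n in ("scene","top"):
    p,d=read_camera(n); np.savez(f"pics/{n}.npz",p=p,d=d); ims.append(p[:,:,::-1])
    i=camera_info(n); print(n,{k:np.round(v,3).tolist() if k!='distortion' else v for k,v in i.items()})
cv2.imwrite("pics/a_scene.png",ims[0]);cv2.imwrite("pics/a_top.png",ims[1])
print(read_state())
E
```

```text
pics
scene {'fx': 438.002, 'fy': 438.002, 'cx': 323.396, 'cy': 205.9, 'extrinsics': [[0.543, 0.346, -0.765, -0.313], [-0.84, 0.231, -0.491, -0.542], [0.007, 0.909, 0.416, 0.616], [0.0, 0.0, 0.0, 1.0]]}
top {'fx': 419.039, 'fy': 419.039, 'cx': 319.627, 'cy': 191.81, 'extrinsics': [[-0.029, 0.999, -0.032, 0.49], [-0.999, -0.03, -0.014, -0.027], [-0.015, 0.031, 0.999, 1.297], [0.0, 0.0, 0.0, 1.0]]}
{'clock': 0.1, 'q': array([ 1.05738432e+00,  4.91488311e-01,  1.55941293e+00,  9.33699848e-07,
        1.09167310e+00, -1.05610357e-01]), 'joint_vel': array([ 0.00129945,  0.00051399,  0.00052151,  0.00106365, -0.00075577,
       -0.00128125]), 'tau': array([ 2.07274468e-03, -6.19436502e+01, -2.62023318e+01, -4.08964399e-05,
        3.00004336e-03,  1.21602474e-05]), 'ee_pos': array([0.24775979, 0.57358443, 0.24178457]), 'orientation': array([[-9.17994693e-01,  3.96592374e-01, -4.82881787e-04],
       [ 3.96592654e-01,  9.17994301e-01, -8.54718931e-04],
       [ 1.04307718e-04, -9.76134811e-04, -9.99999518e-01]]), 'force': array([ 0.04713474,  0.01084224, -0.19705384]), 'torque': array([-0.00994968, -0.05678042, -0.01660175]), 'grip_force': 0.0, 'width': 0.08514693380796208}
```

View pics/a_top.png

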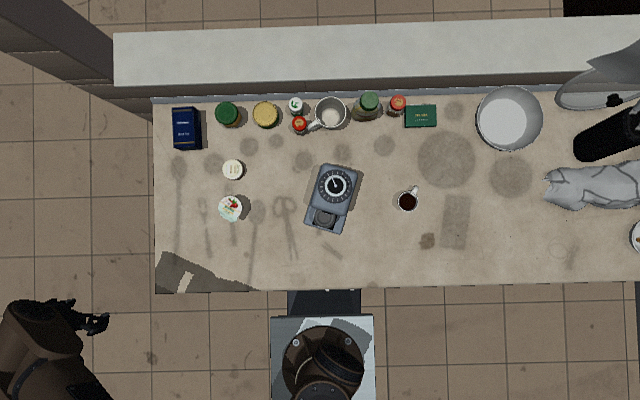

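View pics/a_scene.png

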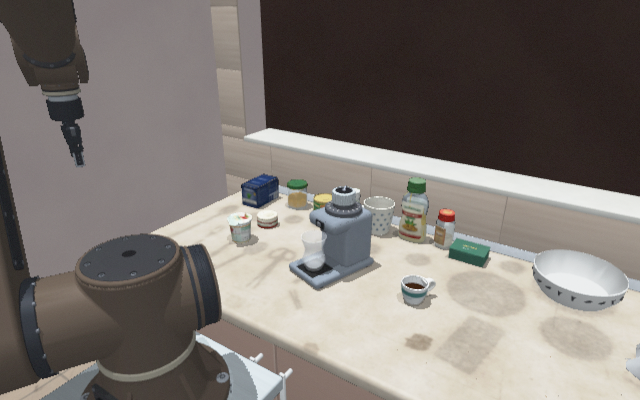

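The top view shows the grinder's ring with its black disc at about (335,185). The glass sits in the bay at (325,217), the cup is at (407,201), the tub at (231,208) and the jar at (232,170). The space around the ring is free. Next I locate the ring axis.

```bash
cat > h.py <<'E'
from plant import *
import numpy as np, cv2
def cast(info,u,v,z):
    E=np.array(info["extrinsics"]); d=E[:3,:3]@np.array([(u-info["cx"])/info["fx"],-(v-info["cy"])/info["fy"],-1.])
    return E[:3,3]+d*(z-E[2,3])/d[2]
def R(yaw):  # tool down, tool y axis at yaw
    y=np.array([np.cos(yaw),np.sin(yaw),0]);z=np.array([0,0,-1.]);return np.c_[np.cross(y,z),y,z]
E
python3 - <<'E'
from h import *
for n,c in (("top",(335,185)),("scene",(345,190))):
    f=np.load(f"pics/{n}.npz");i=camera_info(n);p,d=f["p"],f["d"]
    m=(p.max(2)<60).astype(np.uint8); w=np.zeros_like(m); w[c[1]-11:c[1]+12,c[0]-13:c[0]+14]=1; m*=w
    k,l,s,ce=cv2.connectedComponentsWithStats(m)
    for j in range(1,k):
        if s[j,4]>15:
            print(n,s[j],ce[j],cast(i,*ce[j],0.208), d[l==j].min(),np.median(d[l==j]))
# points high up from top depth
f=np.load("pics/top.npz");i=camera_info("top");E=np.array(i["extrinsics"]);d=f["d"]
v,u=np.mgrid[160:215,310:360];dd=d[160:215,310:360]
P=np.stack([(u-i["cx"])/i["fx"]*dd,-(v-i["cy"])/i["fy"]*dd,-dd,np.ones_like(dd)],-1)@E.T
q=P[(P[...,2]>.197)&(P[...,2]<.225)]; print(len(q),q[:,:3].min(0),q[:,:3].max(0),q[:,:3].mean(0))
from cv2 import minEnclosingCircle
print(minEnclosingCircle(q[:,:2].astype(np.float32)))
# reach check of last joint vs yaw at rough spot
c=q[:,:2].mean(0)
for y in np.arange(-180,181,30):
    s=inverse_kinematics([*c,.30],R(np.radians(y))); print(y,None if s is None else np.round(s,2))
cv2.imwrite("pics/crop.png",cv2.resize(f["p"][155:215,300:370,::-1],None,fx=8,fy=8,interpolation=cv2.INTER_CUBIC))
E
```

```text
top [338 174  11  22  40] [344.95 183.7 ] [ 0.54398203 -0.07831551  0.208     ] 1.1235538 1.1285324
top [327 178  16  16 167] [335.16167665 185.64670659] [ 0.53968104 -0.05274136  0.208     ] 0.0 1.0880932
scene [336 188  15   5  49] [343.28571429 190.14285714] [ 0.54224858 -0.0501378   0.208     ] 0.0 1.0589932
381 [ 0.51265615 -0.08105732  0.19919022] [ 0.57023673 -0.0237116   0.21429341] [ 0.54103207 -0.05198376  0.20866184]
((0.5413901805877686, -0.052160490304231644), 0.02919456548988819)
-180 None
-150 [-0.22  0.32  1.68 -0.    1.14  2.4 ]
-120 [-0.22  0.32  1.68 -0.    1.14  1.88]
-90 [-0.22  0.32  1.68 -0.    1.14  1.35]
-60 [-0.22  0.32  1.68 -0.    1.14  0.83]
-30 [-0.22  0.32  1.68 -0.    1.14  0.31]
0 [-0.22  0.32  1.68 -0.    1.14 -0.22]
30 [-0.22  0.32  1.68 -0.    1.14 -0.74]
60 [-0.22  0.32  1.68 -0.    1.14 -1.26]
90 [-0.22  0.32  1.68 -0.    1.14 -1.79]
120 [-0.22  0.32  1.68 -0.    1.14 -2.31]
150 None
180 None
```

View pics/crop.png

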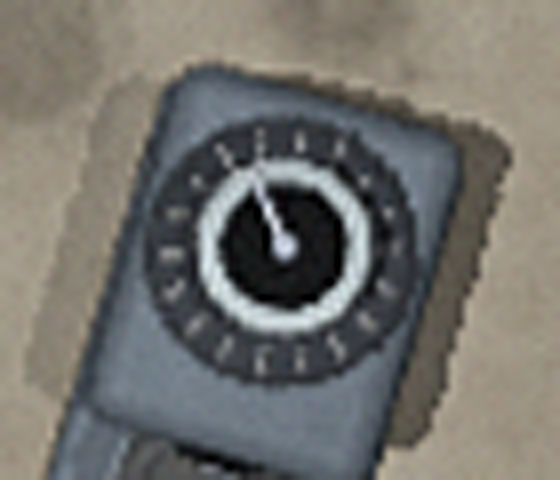

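The ring axis is at (0.541, -0.052). Its fitted radius of 29.2 mm and top height of about 0.209 match the given sizes. In the crop the pointer runs up-left from (283,245) to (255,170), a yaw of about 20°. Clockwise turning raises q6, so I start at a high tool yaw and hover there with a wrist look.

```bash
python3 - <<'E'
from h import *
move_ptp([.541,-.052,.32],R(np.radians(115)))
s=read_state();print(s["clock"],s["ee_pos"],s["q"][5],s["force"],s["torque"])
i=camera_info("wrist");p,d=read_camera("wrist");np.savez("pics/w1.npz",p=p,d=d,**{k:i[k] for k in("fx","fy","cx","cy","extrinsics")})
cv2.imwrite("pics/w1.png",p[:,:,::-1]);print(np.round(i["extrinsics"],3))
E=np.array(i["extrinsics"]);c=np.linalg.inv(E)@[.541,-.052,.208,1];print(i["cx"]-i["fx"]*c[0]/c[2],i["cy"]+i["fy"]*c[1]/c[2])
E
```

```text
2.5667 [ 0.54105197 -0.05146567  0.31994572] -2.224110034571778 [-0.42097296 -0.02996597  0.53918787] [-0.01409609  0.02763947 -0.0391685 ]
[[-0.423 -0.861 -0.281  0.468]
 [ 0.906 -0.402 -0.132 -0.086]
 [ 0.001 -0.31   0.951  0.453]
 [ 0.     0.     0.     1.   ]]
316.97524833098726 199.6702966267232
```

View pics/w1.png

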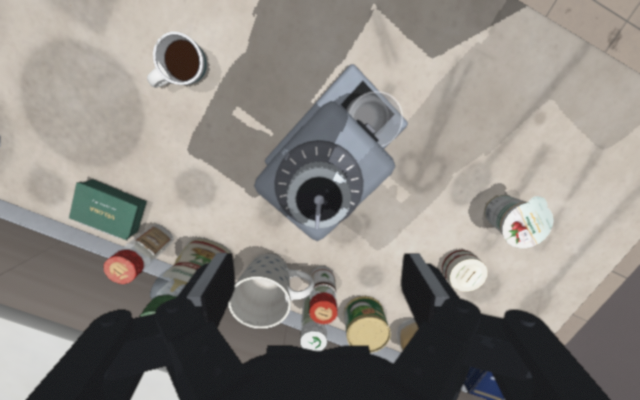

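The wrist view shows the disc centred at about (319,199), against a prediction of (317,200). That is within 1–2 mm. The pointer end is at about (316,222). Descend, grip and make a few trial steps.

```bash
cat >> h.py <<'E'
def yaw():
    y=read_state()["orientation"][:,1]; return np.degrees(np.arctan2(y[1],y[0]))
def pointer(f,c=(.541,-.052)):
    """yaw (deg) of the bright pointer bar over the dark disc, by polar sampling"""
    E=np.linalg.inv(np.array(f["extrinsics"]));g=cv2.GaussianBlur(f["p"].max(2),(3,3),0).astype(float)
    A=np.radians(np.arange(0,360,1.));best=[]
    for a in A:
        r=np.linspace(.006,.016,12);P=np.c_[c[0]+r*np.cos(a),c[1]+r*np.sin(a),0*r+.209,0*r+1]@E.T
        u=f["cx"]-f["fx"]*P[:,0]/P[:,2];v=f["cy"]+f["fy"]*P[:,1]/P[:,2]
        best.append(cv2.remap(g.astype(np.float32),u.astype(np.float32)[None],v.astype(np.float32)[None],1).mean())
    b=np.array(best);w=np.clip(b-(b.max()+np.median(b))/2,0,None)
    return np.degrees(np.angle((w*np.exp(1j*A)).sum())),b.max(),np.median(b)
def look(name):
    i=camera_info("wrist");p,d=read_camera("wrist");f=dict(p=p,d=d,**{k:i[k] for k in("fx","fy","cx","cy","extrinsics")})
    np.savez(f"pics/{name}.npz",**f);cv2.imwrite(f"pics/{name}.png",p[:,:,::-1]);return pointer(f)
def show(t=""):
    s=read_state();print(t,"t=%.2f yaw=%.2f q6=%.4f w=%.4f g=%.1f"%(s["clock"],yaw(),s["q"][5],s["width"],s["grip_force"]),np.round(s["force"],1),np.round(s["torque"],3),"tau6=%.3f"%s["tau"][5],flush=True)
E
python3 - <<'E'
from h import *
print(pointer(np.load("pics/w1.npz")))
line_to([.541,-.052,.188],max_speed=.08); show("down")
set_gripper(.05); show("grip"); print(read_state()["ee_pos"])
q=read_state()["q"].copy(); np.save("q0.npy",q)
for k in range(1,5):
    q2=q.copy();q2[5]+=np.radians(3*k);set_joints(q2);show(3*k)
E
```

```text
(np.float64(28.086518371858332), np.float32(118.18929), np.float32(32.638832))
down t=4.42 yaw=115.00 q6=-2.2245 w=0.0857 g=0.0 [ 0.9 -0.8  1.1] [ 0.021 -0.011 -0.019] tau6=0.000
grip t=4.81 yaw=114.98 q6=-2.2245 w=0.0569 g=62.8 [-5.2  8.5 12. ] [ 1.979  1.063 -0.117] tau6=-0.013
[ 0.54042345 -0.0507352   0.18894718]
3 t=5.06 yaw=112.02 q6=-2.1730 w=0.0565 g=68.8 [-0.1  1.5  1.7] [0.54  0.258 0.011] tau6=0.279
6 t=5.31 yaw=109.08 q6=-2.1217 w=0.0565 g=69.0 [-1.   2.9  3.9] [0.733 0.271 0.003] tau6=0.277
9 t=5.56 yaw=106.11 q6=-2.0698 w=0.0568 g=69.2 [-1.8  2.6  4.4] [ 1.034  0.377 -0.041] tau6=0.270
12 t=5.81 yaw=103.13 q6=-2.0177 w=0.0563 g=69.3 [-2.5  5.2  4.9] [1.242 0.46  0.007] tau6=0.268
```

```bash
python3 - <<'E'
from h import *
q=np.load("q0.npy")
for k in range(4,17):
    q2=q.copy();q2[5]+=np.radians(3*k);set_joints(q2);show(3*k)
print(look("w2"))
E
```

```text
12 t=6.06 yaw=103.13 q6=-2.0177 w=0.0562 g=69.3 [-2.2  5.4  5.5] [1.24  0.451 0.035] tau6=0.001
15 t=6.31 yaw=100.11 q6=-1.9650 w=0.0566 g=69.3 [-2.2  4.9  5.1] [ 1.291  0.368 -0.033] tau6=0.184
18 t=6.56 yaw=97.11 q6=-1.9126 w=0.0564 g=69.4 [-2.3  6.4  5.2] [ 1.287  0.35  -0.053] tau6=0.184
21 t=6.81 yaw=94.10 q6=-1.8602 w=0.0563 g=69.4 [-3.1  5.5  5.6] [ 1.359  0.333 -0.011] tau6=0.184
24 t=7.06 yaw=91.11 q6=-1.8079 w=0.0564 g=69.4 [-2.9  6.1  5.1] [ 1.392  0.312 -0.117] tau6=0.184
27 t=7.31 yaw=88.11 q6=-1.7555 w=0.0565 g=69.4 [-1.8  6.2  5.1] [ 1.491  0.313 -0.057] tau6=0.185
30 t=7.56 yaw=85.11 q6=-1.7031 w=0.0564 g=69.4 [-2.2  6.2  5.4] [ 1.528  0.333 -0.002] tau6=0.185
33 t=7.81 yaw=82.10 q6=-1.6508 w=0.0563 g=69.4 [-2.2  7.7  4.3] [ 1.55   0.231 -0.019] tau6=0.185
36 t=8.06 yaw=79.10 q6=-1.5984 w=0.0568 g=69.4 [-2.2  6.8  4.6] [ 1.617  0.245 -0.007] tau6=0.185
39 t=8.31 yaw=76.10 q6=-1.5461 w=0.0566 g=69.4 [-1.3  7.9  5.1] [1.689 0.182 0.037] tau6=0.185
42 t=8.56 yaw=73.10 q6=-1.4938 w=0.0563 g=69.4 [-1.6  8.1  5.2] [ 1.669  0.137 -0.016] tau6=0.185
45 t=8.81 yaw=70.10 q6=-1.4414 w=0.0564 g=69.4 [-2.1  9.   5.3] [ 1.782  0.136 -0.014] tau6=0.185
48 t=9.06 yaw=67.10 q6=-1.3890 w=0.0565 g=69.4 [-1.5  8.1  4.3] [ 1.766e+00  6.500e-02 -1.000e-03] tau6=0.186
(np.float64(-25.01394655529869), np.float32(127.09635), np.float32(29.938477))
```

View pics/w2.png

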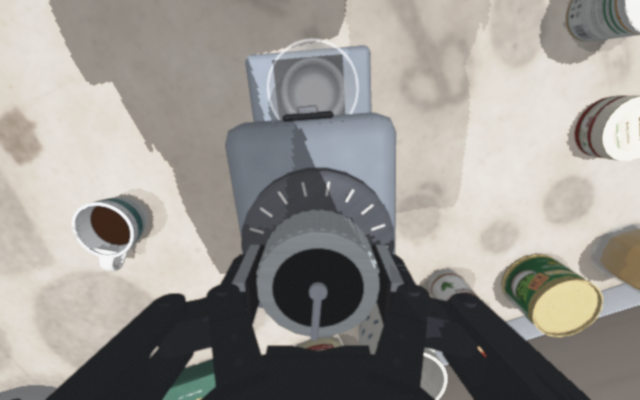

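The view shows the ring between the fingers, disc centre about (318,287). The pointer has turned with the tool, from about 28° to -25° over 48° of rotation. Continue until the stop is felt.

```bash
python3 - <<'E'
from h import *
q=np.load("q0.npy")
for k in range(17,54):
    q2=q.copy();q2[5]+=np.radians(3*k);set_joints(q2);s=read_state();show(3*k)
    if abs(s["torque"][2])>.4 or abs(s["tau"][5])>.5: break
print(look("w3"))
E
```

```text
51 t=9.36 yaw=64.10 q6=-1.3367 w=0.0564 g=69.4 [-1.3  9.5  4.9] [ 1.834  0.021 -0.031] tau6=0.185
54 t=9.61 yaw=61.10 q6=-1.2843 w=0.0567 g=69.4 [-2.4  7.9  4.2] [ 1.873 -0.032 -0.061] tau6=0.186
57 t=9.86 yaw=58.10 q6=-1.2319 w=0.0565 g=69.4 [-2.1  9.4  5.3] [ 1.873 -0.048 -0.011] tau6=0.186
60 t=10.11 yaw=55.11 q6=-1.1796 w=0.0563 g=69.4 [-1.8  9.2  4.6] [ 1.941 -0.085  0.007] tau6=0.186
63 t=10.36 yaw=52.10 q6=-1.1272 w=0.0559 g=69.3 [-1.9 11.3  4.3] [ 1.955 -0.097 -0.027] tau6=0.186
66 t=10.61 yaw=49.10 q6=-1.0749 w=0.0563 g=69.3 [-0.8 11.1  4.3] [ 1.978 -0.195 -0.012] tau6=0.185
69 t=10.86 yaw=46.10 q6=-1.0225 w=0.0564 g=69.3 [-0.5 10.4  4.4] [ 2.003 -0.263 -0.003] tau6=0.185
72 t=11.11 yaw=43.11 q6=-0.9701 w=0.0565 g=69.3 [-0.9 11.   3.5] [ 1.96  -0.241 -0.01 ] tau6=0.185
75 t=11.36 yaw=40.10 q6=-0.9178 w=0.0563 g=69.2 [-0.4 10.6  4.5] [ 2.001 -0.319  0.042] tau6=0.185
78 t=11.61 yaw=37.11 q6=-0.8654 w=0.0566 g=69.2 [ 0.3 11.4  3.9] [ 2.005 -0.438 -0.01 ] tau6=0.185
81 t=11.86 yaw=34.10 q6=-0.8130 w=0.0564 g=69.2 [-0.7 11.4  4.2] [ 2.088 -0.406 -0.045] tau6=0.185
84 t=12.11 yaw=31.10 q6=-0.7607 w=0.0559 g=69.1 [-0.6 11.   2.1] [ 2.054 -0.502  0.018] tau6=0.185
87 t=12.36 yaw=28.11 q6=-0.7084 w=0.0562 g=69.1 [-0.7 11.3  2.5] [ 2.059 -0.521 -0.061] tau6=0.184
90 t=12.61 yaw=25.11 q6=-0.6560 w=0.0562 g=69.1 [ 0.1 12.3  2.7] [ 1.994 -0.583  0.006] tau6=0.184
93 t=12.86 yaw=22.23 q6=-0.6050 w=0.0566 g=69.1 [-0.  12.5  3.1] [ 2.081 -0.625  0.873] tau6=1.070
(np.float64(-75.30693250841597), np.float32(130.09871), np.float32(30.830036))
```

Torque rose sharply between 90° and 93° (0.87 N m, side forces unchanged), so this is the burr stop. One more small step gives the stiffness, and comparing images in the tool frame shows any slip.

```bash
cat >> h.py <<'E'
def bar(name):
    """grasped view: disc ellipse centre and pointer bar line in the image"""
    p=np.load(f"pics/{name}.npz")["p"][245:345,265:375];g=p.max(2)
    m=((g>75)).astype(np.uint8);k,l,s,ce=cv2.connectedComponentsWithStats(m)
    v,u=np.mgrid[297:322,305:332];w=m[297-245:322-245,305-265:332-265]>0
    x,y=u[w],v[w];f=cv2.fitLine(np.c_[x,y].astype(np.float32),cv2.DIST_HUBER,0,.01,.01).ravel()
    return w.sum(),x.mean(),np.degrees(np.arctan2(f[0],f[1])) if f[1]>0 else np.degrees(np.arctan2(-f[0],-f[1]))
E
python3 - <<'E'
from h import *
q=np.load("q0.npy"); show("before")
for a in (94,):
    q2=q.copy();q2[5]+=np.radians(a);set_joints(q2);show(a)
pause(.4);show("held")
print(look("w4"))
for n in("w2","w3","w4"):print(n,bar(n))
c=[cv2.imread(f"pics/{n}.png")[235:350,255:385] for n in("w2","w4")]
cv2.imwrite("pics/cmp.png",cv2.resize(np.hstack(c),None,fx=3,fy=3))
E
```

```text
before t=12.91 yaw=22.23 q6=-0.6051 w=0.0564 g=69.1 [ 0.6 11.6  3.3] [ 2.054 -0.657  0.907] tau6=0.918
94 t=13.16 yaw=21.40 q6=-0.5895 w=0.0561 g=69.0 [-0.3 12.7  2.8] [ 2.083 -0.688  2.262] tau6=2.344
held t=13.56 yaw=21.40 q6=-0.5896 w=0.0564 g=69.0 [ 0.9 12.1  3. ] [ 2.121 -0.711  2.246] tau6=2.282
(np.float64(-75.844462836825), np.float32(130.21802), np.float32(30.847088))
w2 (np.int64(227), np.float64(316.3832599118943), np.float32(-6.753839))
w3 (np.int64(230), np.float64(316.31739130434784), np.float32(-6.458835))
w4 (np.int64(228), np.float64(316.4342105263158), np.float32(-6.9647894))
```

View pics/cmp.png

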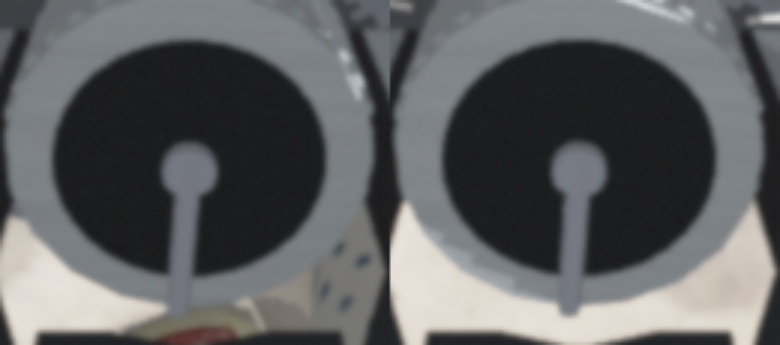

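The bar sits the same in the tool frame before and after (-6.8° and -7.0°), so there was no slip. Torque reached 2.25 N m and held for 0.4 s. Extrapolating to zero torque puts the touch at yaw 22.8°, so the target yaw is 102.8°.

```bash
python3 - <<'E'
from h import *
q=np.load("q0.npy")
for a in (82,72,62,52,42,32,22,12.2):
    q2=q.copy();q2[5]+=np.radians(a);set_joints(q2)
show("back"); print(look("w5"),bar("w5"))
set_gripper(.085); pause(.3); show("open"); print(look("w6"),bar("w6"))
p=read_state()["ee_pos"]; line_to([p[0],p[1],.32],max_speed=.1); show("up")
move_ptp([.541,-.052,.32],R(np.radians(115))); print(look("w7"))
c=[cv2.imread(f"pics/{n}.png")[235:350,255:385] for n in("w5","w6")]+[cv2.imread(f"pics/{n}.png")[142:257,255:385] for n in("w1","w7")]
cv2.imwrite("pics/cmp2.png",cv2.resize(np.vstack([np.hstack(c[:2]),np.hstack(c[2:])]),None,fx=2.5,fy=2.5))
E
```

```text
back t=15.96 yaw=102.98 q6=-2.0151 w=0.0563 g=69.4 [-2.2  4.4  4.5] [ 1.248  0.407 -0.039] tau6=-0.436
(np.float64(14.857433099928098), np.float32(127.8422), np.float32(30.779377)) (np.int64(226), np.float64(316.32300884955754), np.float32(-6.597352))
open t=16.71 yaw=102.78 q6=-2.0116 w=0.0851 g=0.0 [-0.1  0.2 -0.7] [-0.002  0.016  0.042] tau6=-0.002
(np.float64(14.878707339997497), np.float32(126.600746), np.float32(30.564209)) (np.int64(229), np.float64(316.9694323144105), np.float32(-7.2771134))
up t=18.22 yaw=102.78 q6=-2.0108 w=0.0848 g=0.0 [ 0.3 -0.9 -0.7] [-0.043 -0.068 -0.011] tau6=0.000
(np.float64(15.390743509499124), np.float32(120.51945), np.float32(32.64742))
```

View pics/cmp2.png

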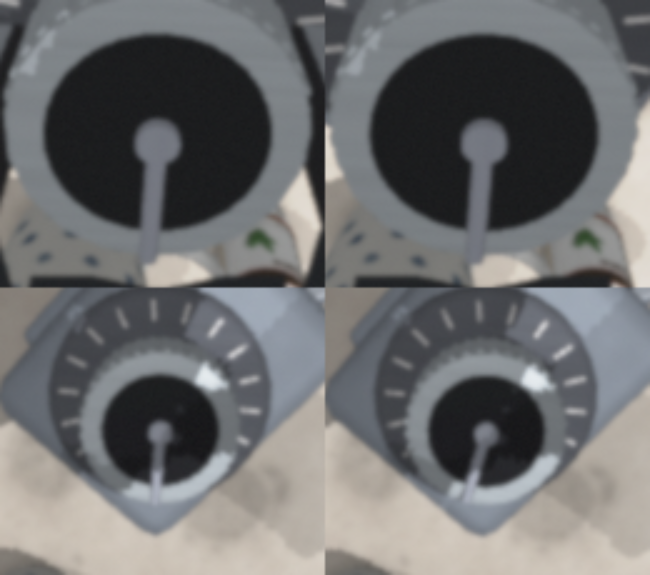

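Bottom row: before on the left, now on the right. The ring did not move when released: the bar was at -6.6° before opening and -7.3° after. Measured from the touch it stands at 80° ±1°. Nothing else was touched, so I hand in.

```bash
python3 - <<'E'
from h import *
print(look("w8")[0]); print(hand_in())
E
```

```text
15.471665004061656
the job is handed in; nothing more can be done
None
```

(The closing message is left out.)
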